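# Snap the honey bottle's flip-top shut and keep it pressed home

### The job

One of the two honey squeeze bottles on the stall's table has been left with its flip-top lid standing open: swing that lid over onto the spout, press it down with the fingertips until it clicks past its catch, and keep pressing so that the soft seal under it is squeezed and the lid sits flush on the collar. Leave the bottle standing upright where it is and do not knock the other things on the table about. Finish while still pressing the lid down; do not let go of it.

Things in the scene. Friction and masses are not known exactly. Their poses are not given: they have to be found in the camera images.
- honey_bottle: the open honey bottle: amber, black collar; loose, 0.5 to 0.9 kg, on the table; 76 mm across up to 100 mm high, narrowing to a collar 50 mm across with a flat deck 156 mm up. Origin: centre of its underside, z up. A spout 8 mm tall stands on its axis; the lid's hinge is on its -x side; the snap catch and, when shut, the lid's front edge with its thumb tab are on its +x side
- lid_hinge (a point): middle of the lid's hinge line, fixed to the bottle: 25 mm from its axis on the -x side, 161 mm above the table; the hinge line runs along the bottle's y; axes as the bottle's. The hinge is slightly stiff (0.01 N m): the lid stays where it is put and a fingertip pushes it over with under 0.5 N
- lid_top (a point): middle of the lid's flat outer face, moving with the lid: z out of the face, x from hinge to front edge. The lid is a black hollow cap 50 mm across, 16 mm tall, with a 5 mm thumb tab; its outer face is a plane 11 mm from the hinge line, this point 25 mm along it (front edge 50 mm). Shut, the face is level, 172 mm up, on the bottle's axis; open, the lid stands on edge above the hinge to 212 mm
- flip_lid (a joint): lid's opening angle, rad: 0 shut and flush (hard stop), pi/2 upright, starts at 1.55 to 2.05, limit 2.3. Closing, it rests on the catch at 0.23; about 10 N at the middle of its face (5 N at the front edge) takes it past, the force drops and it springs to 0.06; then 8 N at the middle (4 N at the front) squeezes the seal and brings it flush; let go, it rises to 0.06. 10 to 25 N is fine
- spare_bottle: the other honey bottle of the same make, its lid closed (bystander); 76 mm across, 172 mm tall; origin at the centre of its underside
- canister: clear ground-spice canister, 72 mm across, 122 mm tall (bystander); origin at the centre of its underside
- nut_jar: nut-butter jar with a white screw lid, 84 mm across, 120 mm tall (bystander); origin at the centre of its underside
- bagel: a whole bagel, 102 mm across, 36 mm thick (bystander); origin at the centre of its underside
- spreader: spreading knife with black handle and steel blade lying flat between the two bottles, 240 mm long, 32 mm wide, 18 mm high (bystander); origin near its middle, x towards the blade
- fruit_bowl: steel bowl, 124 mm across, 55 mm tall (bystander); origin at the centre of its underside
- paper_cup: open paper cup, 80 mm across, 95 mm tall (bystander); origin at the centre of its underside

How it is judged (in metres and radians):
On the way, in this order (a step that is already met when the one before it is completed fails the run):
1. the open lid is swung over to rest on its catch (opening below 0.4 rad) (value of joint flip_lid below 0.4 rad), for 0.05 s.
2. the lid is pressed past the click and held flush under the fingers (value of joint flip_lid below 0.03 rad and contact force between the fingers and honey_bottle above 2 N), for 0.5 s.
At the end, for the whole second after the job is handed in: The lid is past its catch and flush on the collar (opening under 0.03 rad, which it only keeps while pressed), the fingers still press on it with more than 2 N, and the bottle stands upright (within 0.06 rad) on the table within 50 mm of where it stood (all of step 2 and angle between honey_bottle's own z axis and vertical below 0.06 rad and height (world z) of honey_bottle below 0.006 m and distance of honey_bottle from where it was at the start of the episode below 0.05 m); the arm keeps its last pose, push and grip.
It fails at once if the honey bottle is tipped by more than 0.35 rad (angle between honey_bottle's own z axis and vertical above 0.35 rad).
It fails at once if another thing on the table is shoved by more than 30 mm or knocked over (distance of any of spare_bottle, canister, nut_jar, bagel, spreader, fruit_bowl, paper_cup from where it was at the start of the episode above 0.03 m or angle between any of spare_bottle, canister, nut_jar, bagel, spreader, fruit_bowl, paper_cup's own z axis and vertical above 0.5 rad).
It also fails if it takes over 35 s, if anything falls off the work surface, if the arm or the gripper's body presses on something with over 40 N, if the wrist force passes 120 N, or if a joint passes its speed limit or range.

### The arm

A 6-joint arm with a two-finger parallel gripper is mounted at the origin on the work surface. World frame = base frame: x ahead of the robot, y to its left, z up, the work surface at z = 0. Lengths are in m, angles in degrees, forces in N, time in s.
With the tool pointing down it reaches from about 0.325 to 0.775 m from the base axis. Payload 5.5 kg.
Tool frame: the origin (TCP) lies at the centre of the arm's flange, where the gripper is bolted on; the fingertips stand 173 mm ahead of it and the grasp point (between the pads) lies 155 mm ahead of it; z points along the fingers, y is the direction in which the jaws open and shut (so a half turn about z gives the same grasp; the last joint's range is limited). The gripper opens to 85 mm and grips with 20 to 120 N. Pads are 22 mm wide; open, the fingers measure 114 mm over their backs; the gripper's body (76 mm by 85 mm) begins 54 mm behind the grasp point. The pads swing forward as they close: fully open they stand 13 mm farther back than shut.
Start: joints at [-73.722, 5.22, 70.514, -0, 104.267, -3.249], TCP at [0.201, -0.566, 0.405] pointing down, gripper open.
Joint ranges: [-164.24, 164.24], [-49.07, 125.15], [9.68, 141.18], [-86.29, 266.29], [3.28, 154.24], [-151.56, 151.56]. Speed limits (degrees/s): [147.25, 147.25, 172.46, 180, 180, 180].

### API

Orientations are given as a 3x3 rotation matrix whose columns are the frame's x, y, z axes.
In Python, from station import * gives the robot as it stands. The module is installed in compiled form; this text tells all that it offers.
- The arm moves only by the tool step_arm, never from a script. Its argument "steps" is a list of rows, each a list of 2 entries, a list of its own where there are three numbers: the shift along the tool's x, y, z in cm, then the turn, a rotation vector about the tool's x, y, z in rad. In form: [[[x, y, z], [wx, wy, wz]], ...]. A call has 1 to 12 rows; each row shifts and turns the commanded pose from where the row before left it, along the tool's axes as they then stand; what a row does not reach is not made up. A row lasts 1/8 s, in which the tool goes at most 62.5 mm and 10.7 degrees, less where a joint would pass 70% of its speed; a pose out of reach is approached as far as the arm can. A call is refused whole if a number of a shift passes 6.25 or a number of a turn 0.188, either way. A call with a gripper value outside its range is refused whole. "claw" is the gripper command: -1 is fully open, 1 is shut, values between are in proportion, set as the call begins (left out, the last holds). The fingers move at their own pace and stop on an object; "grip_force" is the grip in N (left out, the last holds). Time passes only in rows, so rows that do not move let the fingers close. It gives the time, the measured TCP pose, the force and the opening at its end, in the units of the state.
- get_obs(): the state, without advancing time (a new reading comes with each control period).
- capture(name): name is "scene" or "top"; returns the picture (384x512x3 uint8, red, green, blue); there is no depth.
- camera_info(name): a dict with "K" (3x3 intrinsics, pixels), "k1" (the pictures are not rectified: a ray, as slopes to the right and down, at radius r is drawn at 1 + k1 r^2 times it, then the intrinsics apply), "view" (4x4, takes a point from world to camera coordinates). Camera axes: x right, y down, z forward; pixel columns grow to the right and rows downward; lengths in m; the calibration is good to about 2 mm. A picture is of the moment at which its call begins. camera_info takes no time and is no camera call.
- close_job(): hands the job in, once; it reports no verdict.
The state is a dict: "time": time; "joints": joint angles; "joint_velocities": joint speeds; "joint_efforts": joint torques, N m; "eef_pos": TCP position; "tcp_rot": TCP orientation; "ft_force": force on the tool from outside, world axes, zero at the start; "torque": the same for the moment, N m; "grip_width": finger opening in m.
Only numpy, scipy, OpenCV 4.12 (cv2) and the standard library are available. Lean on these libraries where they do the work, as an engineer would, in place of code of your own. Each camera call takes 0.05 s, during which the arm holds its last target. There are 200 camera calls.

## Working session

There is one attempt and no reset: what is moved stays moved. The work goes in short steps, Python scripts to look and compute and a tool call to move; the robot and the scene stay as the last step left them, time stands still between calls to the robot, and variables do not carry over. Pictures are saved under pics/ and viewed, about 8 in all and at most 12, crops included, and the job is handed in when it is done.

Besides the shell and the picture viewer there is one more tool, called after "Emit:" by a JSON object that holds its "op" and its "data". step_arm: Moves the arm, as the interface text tells. Its arguments: {"type":"object","properties":{"steps":{"type":"array"},"claw":{"type":"number"},"grip_force":{"type":"number"}},"required":["steps"]}

```bash
mkdir -p pics; python3 - <<'E'
from station import *
import cv2,numpy as np
for n in("scene","top"):
    im=capture(n);cv2.imwrite(f"pics/{n}0.png",im[:,:,::-1]);c=camera_info(n);print(n,c)
o=get_obs();print(o)
E
```

```text
scene {'K': array([[458.68079628,   0.        , 243.91279922],
       [  0.        , 458.68079628, 189.52612266],
       [  0.        ,   0.        ,   1.        ]]), 'k1': 0.0039272405333517285, 'view': array([[ 0.49980177,  0.86613429,  0.00309461, -0.23248825],
       [ 0.68785976, -0.39475237, -0.60911372, -0.27688817],
       [-0.52635267,  0.30656477, -0.79307686,  1.60906086],
       [ 0.        ,  0.        ,  0.        ,  1.        ]])}
top {'K': array([[425.6955967 ,   0.        , 253.88760948],
       [  0.        , 425.6955967 , 186.39173856],
       [  0.        ,   0.        ,   1.        ]]), 'k1': -0.04522446056390844, 'view': array([[ 0.01496092, -0.99987432,  0.00524492, -0.01765189],
       [-0.98909019, -0.01556797, -0.14648632,  0.51281584],
       [ 0.14654956, -0.00299612, -0.98919879,  1.3658503 ],
       [ 0.        ,  0.        ,  0.        ,  1.        ]])}
{'time': 0.1, 'joints': array([-7.37232675e+01,  5.26130130e+00,  7.05770705e+01, -2.71366362e-03,
        1.04264920e+02, -3.25142087e+00]), 'joint_velocities': array([ 0.04911041, -0.09333327, -0.16345793,  0.01056968, -0.13233616,
       -0.08884846]), 'joint_efforts': array([ 3.27967413e-03, -4.60214925e+01, -4.19219756e+01, -1.51867343e-04,
        1.06187371e-02,  8.22347033e-06]), 'eef_pos': array([ 0.20054359, -0.56555966,  0.40361684]), 'tcp_rot': array([[ 9.42481258e-01,  3.34258549e-01, -5.49338518e-04],
       [ 3.34258995e-01, -9.42479694e-01,  1.71765326e-03],
       [ 5.63998860e-05, -1.80247734e-03, -9.99998374e-01]]), 'ft_force': array([ 0.37192601,  0.32237524, -0.5436098 ]), 'torque': array([-0.03619015, -0.03377673,  0.00647044]), 'grip_width': 0.08569883634609765}
```

View pics/scene0.png

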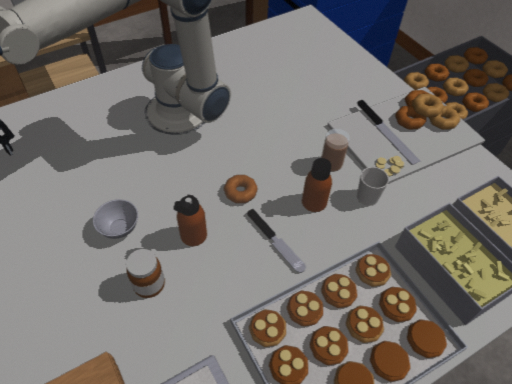

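View pics/top0.png

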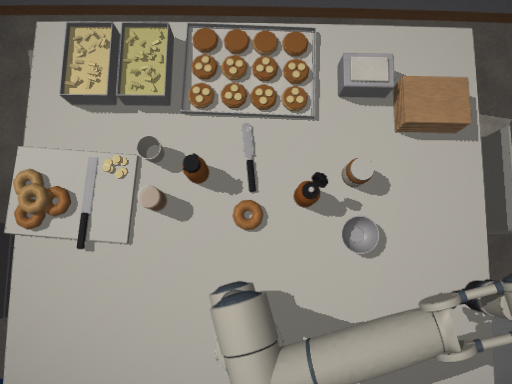

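Scene: the open bottle is at about (192,220) with its lid standing at (187,205). Top: the bottle is at (308,193) and the lid at (320,180). I'll zoom in on both.

```bash
python3 - <<'E'
import cv2,numpy as np
a=cv2.imread("pics/scene0.png")[180:260,150:230];b=cv2.imread("pics/top0.png")[155:215,280:340]
cv2.imwrite("pics/crop0.png",np.hstack([cv2.resize(a,(400,400),interpolation=cv2.INTER_CUBIC),cv2.resize(b,(400,400),interpolation=cv2.INTER_CUBIC)]))
E
```

```text
(no output)
```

View pics/crop0.png

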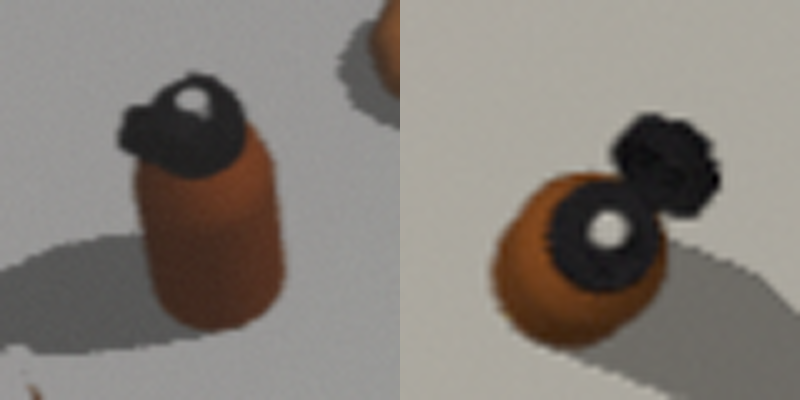

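Top crop: spout at pixel (311.2,189.2), lid centre about (320.2,179.8). Scene crop: spout at (188.4,199.8), and the lid's left edge leans out at about (174,206).

```bash
cat > h.py <<'E'
from station import *
import cv2,numpy as np
def ray(n,u,v):
    c=camera_info(n);V=c["view"];K=c["K"]
    d=np.array([(u-K[0,2])/K[0,0],(v-K[1,2])/K[1,1]]);s=d.copy()
    for _ in range(8): s=d/(1+c["k1"]*(s@s))
    R=V[:3,:3];return -R.T@V[:3,3],R.T@np.r_[s,1]
def cast(n,u,v,z):
    o,d=ray(n,u,v);return (o+d*(z-o[2])/d[2])
def proj(n,p):
    c=camera_info(n);V=c["view"];q=V[:3,:3]@p+V[:3,3];s=q[:2]/q[2];s=s*(1+c["k1"]*(s@s));return s*c["K"][0,0]+c["K"][:2,2]
def tri(pt,ps):
    A=np.zeros((3,3));b=np.zeros(3)
    for n,p in(("top",pt),("scene",ps)):
        o,d=ray(n,*p);d/=np.linalg.norm(d);M=np.eye(3)-np.outer(d,d);A+=M;b+=M@o
    return np.linalg.solve(A,b)
E
python3 - <<'E'
from h import *
a=cast("top",311.2,189.2,.164);b=cast("scene",188.4,199.8,.164)
print("spout",a,b,tri((311.2,189.2),(188.4,199.8)))
s=(a+b)[:2]/2
for z in(.175,.18,.185,.19):
    l=cast("top",320.2,179.8,z)[:2];d=l-s;print(z,l,np.linalg.norm(d),np.degrees(np.arctan2(d[1],d[0])))
# bystanders
for n,p,z in(("jar",(360,172),.12),("bowl",(361,236),.05),("bagel",(248,214),.02),("spare",(193,163),.172)): print(n,cast("top",*p,z))
# predicted lid points for several th and yaw
for yaw in(-40,-50,-60):
  y=np.radians(yaw);ux=-np.array([np.cos(y),np.sin(y),0])  # bottle +x = opposite of lid side
  l=-ux
  for th in(1.6,1.8,2.0):
    h=np.r_[s,.161]+.025*l; e=np.cos(th)*ux+np.sin(th)*np.array([0,0,1]); nn=np.sin(th)*(-ux)+np.cos(th)*np.array([0,0,1])
    c=h+.025*e+.003*nn
    print(yaw,th,"ctr",proj("top",c),proj("scene",c),"tip",proj("top",c+.03*e),proj("scene",c+.03*e))
E
```

```text
spout [ 0.48852294 -0.18140553  0.164     ] [ 0.48510647 -0.17555064  0.164     ] [ 0.48844533 -0.17875064  0.16998297]
0.175 [ 0.51569928 -0.20693199] 0.04054556694700807 -44.56965589700622
0.18 [ 0.51486664 -0.2061274 ] 0.03938775498801346 -44.58586237844948
0.185 [ 0.51403399 -0.20532281] 0.038229946371224184 -44.60305050037487
0.19 [ 0.51320135 -0.20451822] 0.03707214140978399 -44.62131223305769
jar [ 0.55162531 -0.34104845  0.12      ]
bowl [ 0.35478435 -0.35791655  0.05      ]
bagel [0.42303707 0.0082609  0.02      ]
spare [0.56129554 0.17457802 0.172     ]
-40 1.6 ctr [317.43629855 181.44559853] [183.94120543 204.7510687 ] tip [319.21563916 179.5782335 ] [182.6022321  197.81323632]
-40 1.8 ctr [318.4188174  180.28327321] [183.49301311 206.6249892 ] tip [321.47905299 176.9052952 ] [181.54647402 201.86506841]
-40 2.0 ctr [319.27500615 179.26244188] [183.11765113 208.61390093] tip [323.47458862 174.53082872] [180.6406061 206.2575771]
-50 1.6 ctr [318.639943   182.64767064] [182.02593416 204.32092107] tip [320.48649374 180.84601106] [180.586326   197.36525923]
-50 1.8 ctr [319.82508927 181.68678736] [181.24964512 206.11957761] tip [323.21082578 178.63027002] [178.78382343 201.24693089]
-50 2.0 ctr [320.86793665 180.85133671] [180.57022757 208.03810694] tip [325.63555593 176.68044079] [177.17387518 205.47622651]
-60 1.6 ctr [319.62010221 184.0348093 ] [180.26209241 203.62246887] tip [321.52172789 182.30900314] [178.73072555 196.63802786]
-60 1.8 ctr [320.97060361 183.30658281] [179.18473536 205.29913981] tip [324.62251009 180.62142058] [176.2439348  200.24409336]
-60 2.0 ctr [322.16585372 182.68529117] [178.22656838 207.1036492 ] tip [327.39821983 179.16240741] [173.99023656 204.20933301]
```

The hinge side points along about -45° in the world frame. The bottle axis is at about (0.487,-0.179) and the opening about 1.9 rad. I'll shut the gripper, turn so tool x lies along the hinge line, and move behind the lid above everything.

Emit:
{"op": "step_arm", "data": {"steps": [[[0,0,0],[0,0,-0.148]],[[0,0,0],[0,0,-0.148]],[[0,0,0],[0,0,-0.148]],[[2.5,0,0],[0,0,0]],[[4,0,0],[0,0,0]],[[4,0,0],[0,0,0]],[[4,0,0],[0,0,0]],[[4,0,0],[0,0,0]],[[4,0,0],[0,0,0]],[[4,0,0],[0,0,0]],[[4,0,0],[0,0,0]],[[4,0,0],[0,0,0]]], "claw": 1, "grip_force": 40}}

```text
time: 1.6
eef_pos: [0.4457, -0.3195, 0.4045]
tcp_rot: [[0.709, 0.706, -0.0], [0.706, -0.709, 0.0], [0.0, -0.0, -1.0]]
ft_force: [0.4, -1.2, 0.7]
grip_width: -0.0002
```

Emit:
{"op": "step_arm", "data": {"steps": [[[4,0.7,0],[0,0,0]],[[4,0.5,0],[0,0,0]],[[3,0.2,0],[0,0,0]],[[2,0,0],[0,0,0]],[[0,0,0],[0,0,0]],[[0,0,0],[0,0,0]]]}}

```text
time: 2.35
eef_pos: [0.546, -0.2401, 0.4048]
tcp_rot: [[0.708, 0.706, -0.0], [0.706, -0.708, -0.0], [-0.001, 0.0, -1.0]]
ft_force: [-0.5, 0.0, 0.6]
grip_width: -0.0001
```

```bash
python3 - <<'E'
from h import *
o=get_obs();print(o["time"],o["eef_pos"],o["tcp_rot"].round(4),o["ft_force"],o["grip_width"],o["joints"])
ims=[capture(n)[:,:,::-1] for n in("scene","top")]
a=ims[0][160:260,140:240];b=ims[1][145:225,270:350]
cv2.imwrite("pics/c1.png",np.hstack([cv2.resize(np.ascontiguousarray(i),(400,400),interpolation=cv2.INTER_CUBIC) for i in(a,b)]))
E
```

```text
2.35 [ 0.54601165 -0.24008681  0.40475223] [[ 7.082e-01  7.060e-01 -3.000e-04]
 [ 7.060e-01 -7.082e-01 -4.000e-04]
 [-5.000e-04  0.000e+00 -1.000e+00]] [-0.45403676  0.04999198  0.62356478] -5.272014589888245e-05 [-2.69954842e+01  4.67216250e+00  7.10847115e+01 -2.88865300e-02
  1.04251019e+02  1.80893254e+01]
```

View pics/c1.png

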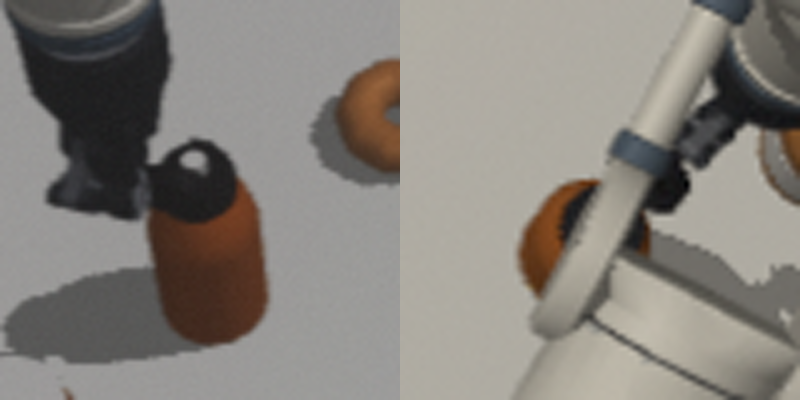

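The scene view shows the shut fingertips just behind the lid at crop (100,205), with clearance. I'll lower them and then sweep.

Emit:
{"op": "step_arm", "data": {"steps": [[[0,0,2],[0,0,0]],[[0,0,2],[0,0,0]],[[0,0,0.4],[0,0,0]],[[0,0,0],[0,0,0]],[[0,-1,0],[0,0,0]],[[0,-1,0],[0,0,0]],[[0,-1,0],[0,0,0]],[[0,-1,0],[0,0,0]],[[0,0,0],[0,0,0]]]}}

```text
time: 3.58
eef_pos: [0.5178, -0.2108, 0.3611]
tcp_rot: [[0.707, 0.707, 0.001], [0.707, -0.707, -0.0], [0.0, 0.001, -1.0]]
ft_force: [0.5, -0.9, 0.5]
grip_width: -0.0003
```

```bash
python3 - <<'E'
from h import *
o=get_obs();print(o["time"],o["eef_pos"],o["ft_force"])
a=capture("scene")[160:260,140:240,::-1]
cv2.imwrite("pics/c2.png",cv2.resize(np.ascontiguousarray(a),(400,400),interpolation=cv2.INTER_CUBIC))
E
```

```text
3.575 [ 0.51777619 -0.21080636  0.36108484] [ 0.54648253 -0.87436857  0.47662655]
```

View pics/c2.png

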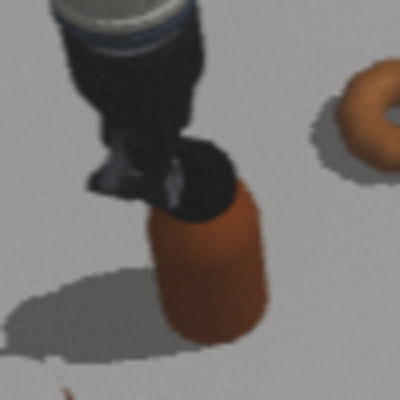

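The spout at crop (190,160) is now hidden behind the lid and fingers. The bottle hasn't moved, so I'll continue the sweep.

Emit:
{"op": "step_arm", "data": {"steps": [[[0,-1,0],[0,0,0]],[[0,-1,0],[0,0,0]],[[0,-1,0],[0,0,0]],[[0,-1,0],[0,0,0]],[[0,-1,0],[0,0,0]],[[0,0,0],[0,0,0]],[[0,0,0],[0,0,0]]]}}

```text
time: 4.5
eef_pos: [0.4829, -0.1761, 0.3608]
tcp_rot: [[0.708, 0.707, 0.0], [0.707, -0.708, -0.0], [0.0, 0.0, -1.0]]
ft_force: [-0.2, -0.6, -0.1]
grip_width: 0.0004
```

```bash
python3 - <<'E'
from h import *
o=get_obs();print(o["time"],o["eef_pos"],o["ft_force"])
a=capture("scene")[160:260,140:240,::-1]
cv2.imwrite("pics/c3.png",cv2.resize(np.ascontiguousarray(a),(500,500),interpolation=cv2.INTER_CUBIC))
E
```

```text
4.5 [ 0.48291157 -0.17607395  0.36075782] [-0.1633907  -0.59171278 -0.10621776]
```

View pics/c3.png

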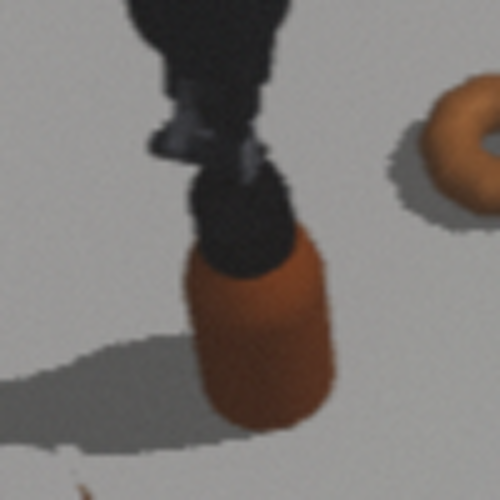

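The lid has swung over onto the spout under the fingertips and the bottle is still upright. I'll move slightly toward the front and start pressing.

Emit:
{"op": "step_arm", "data": {"steps": [[[0,-0.4,0],[0,0,0]],[[0,0,0.2],[0,0,0]],[[0,0,0.2],[0,0,0]],[[0,0,0],[0,0,0]],[[0,0,0],[0,0,0]]]}}

```text
time: 5.18
eef_pos: [0.4801, -0.1733, 0.3566]
tcp_rot: [[0.708, 0.707, -0.0], [0.707, -0.708, 0.0], [-0.0, -0.0, -1.0]]
ft_force: [0.2, -0.3, 0.4]
grip_width: 0.0002
```

Emit:
{"op": "step_arm", "data": {"steps": [[[0,0,0.2],[0,0,0]],[[0,0,0],[0,0,0]],[[0,0,0],[0,0,0]]]}}

```text
time: 5.55
eef_pos: [0.4801, -0.1732, 0.3549]
tcp_rot: [[0.707, 0.707, 0.0], [0.707, -0.707, -0.0], [0.0, 0.0, -1.0]]
ft_force: [-0.7, 0.5, 1.7]
grip_width: 0.0003
```

Emit:
{"op": "step_arm", "data": {"steps": [[[0,0,0.2],[0,0,0]],[[0,0,0],[0,0,0]],[[0,0,0],[0,0,0]]]}}

```text
time: 5.92
eef_pos: [0.4801, -0.1732, 0.3528]
tcp_rot: [[0.708, 0.707, 0.0], [0.707, -0.708, 0.0], [0.0, 0.0, -1.0]]
ft_force: [-1.2, 1.1, 2.6]
grip_width: -0.0002
```

Emit:
{"op": "step_arm", "data": {"steps": [[[0,0,0.2],[0,0,0]],[[0,0,0],[0,0,0]],[[0,0,0],[0,0,0]]]}}

```text
time: 6.3
eef_pos: [0.4801, -0.1733, 0.3501]
tcp_rot: [[0.708, 0.707, -0.001], [0.707, -0.708, 0.0], [-0.0, -0.001, -1.0]]
ft_force: [-0.3, 0.3, 0.2]
grip_width: 0.0
```

The force built up to about 2.6 N and then dropped, so it has probably clicked past the catch. I'll keep pressing in smaller steps.

Emit:
{"op": "step_arm", "data": {"steps": [[[0,0,0.2],[0,0,0]],[[0,0,0],[0,0,0]],[[0,0,0],[0,0,0]]]}}

```text
time: 6.68
eef_pos: [0.4801, -0.1732, 0.3486]
tcp_rot: [[0.708, 0.707, -0.0], [0.707, -0.708, 0.0], [-0.0, -0.0, -1.0]]
ft_force: [-0.5, -0.1, -0.3]
grip_width: -0.0002
```

Emit:
{"op": "step_arm", "data": {"steps": [[[0,0,0.1],[0,0,0]],[[0,0,0],[0,0,0]],[[0,0,0],[0,0,0]]]}}

```text
time: 7.05
eef_pos: [0.4801, -0.1732, 0.3481]
tcp_rot: [[0.707, 0.707, 0.0], [0.707, -0.707, -0.0], [0.0, 0.0, -1.0]]
ft_force: [-1.4, 1.3, 2.5]
grip_width: -0.0
```

Emit:
{"op": "step_arm", "data": {"steps": [[[0,0,0.1],[0,0,0]],[[0,0,0],[0,0,0]],[[0,0,0],[0,0,0]]]}}

```text
time: 7.42
eef_pos: [0.4801, -0.1732, 0.3468]
tcp_rot: [[0.707, 0.707, 0.0], [0.707, -0.707, 0.0], [0.0, -0.0, -1.0]]
ft_force: [-1.3, 2.2, 5.3]
grip_width: -0.0001
```

Emit:
{"op": "step_arm", "data": {"steps": [[[0,0,0.1],[0,0,0]],[[0,0,0],[0,0,0]],[[0,0,0],[0,0,0]]]}}

```text
time: 7.8
eef_pos: [0.4801, -0.1732, 0.3459]
tcp_rot: [[0.708, 0.707, 0.0], [0.707, -0.708, -0.0], [0.0, 0.0, -1.0]]
ft_force: [-2.5, 1.5, 5.6]
grip_width: 0.0003
```

Emit:
{"op": "step_arm", "data": {"steps": [[[0,0,0.05],[0,0,0]],[[0,0,0],[0,0,0]],[[0,0,0],[0,0,0]]]}}

```text
time: 8.18
eef_pos: [0.4801, -0.1732, 0.3456]
tcp_rot: [[0.707, 0.707, 0.0], [0.707, -0.707, -0.0], [0.0, 0.0, -1.0]]
ft_force: [-1.7, 1.5, 5.6]
grip_width: -0.0001
```

Emit:
{"op": "step_arm", "data": {"steps": [[[0,0,0.05],[0,0,0]],[[0,0,0],[0,0,0]],[[0,0,0],[0,0,0]]]}}

```text
time: 8.55
eef_pos: [0.4801, -0.1731, 0.3456]
tcp_rot: [[0.707, 0.707, 0.001], [0.707, -0.707, -0.0], [0.001, 0.001, -1.0]]
ft_force: [-1.8, 2.1, 6.6]
grip_width: -0.0001
```

Emit:
{"op": "step_arm", "data": {"steps": [[[0,0,0.05],[0,0,0]],[[0,0,0],[0,0,0]],[[0,0,0],[0,0,0]]]}}

```text
time: 8.93
eef_pos: [0.4801, -0.1732, 0.3455]
tcp_rot: [[0.708, 0.707, 0.002], [0.707, -0.708, -0.001], [0.001, 0.002, -1.0]]
ft_force: [-2.7, 2.9, 8.6]
grip_width: 0.0006
```

The position has stalled at 0.3455 while the force keeps rising, so the lid is on its hard stop. I'll add some margin.

Emit:
{"op": "step_arm", "data": {"steps": [[[0,0,0.1],[0,0,0]],[[0,0,0],[0,0,0]],[[0,0,0],[0,0,0]],[[0,0,0],[0,0,0]],[[0,0,0],[0,0,0]]]}}

```text
time: 9.55
eef_pos: [0.4801, -0.1732, 0.3455]
tcp_rot: [[0.708, 0.707, 0.003], [0.707, -0.708, -0.001], [0.001, 0.003, -1.0]]
ft_force: [-4.9, 1.9, 12.7]
grip_width: 0.0002
```

```bash
python3 - <<'E'
from h import *
o=get_obs();print(o["time"],o["eef_pos"],o["ft_force"],o["tcp_rot"][:,2])
a=capture("scene")[160:260,140:240,::-1];b=capture("top")[:,:,::-1][130:260,250:380]
cv2.imwrite("pics/c4.png",np.hstack([cv2.resize(np.ascontiguousarray(i),(400,400),interpolation=cv2.INTER_CUBIC) for i in(a,b)]))
E
```

```text
9.55 [ 0.48005521 -0.17318418  0.34547666] [-4.91178242  1.94470996 12.67000618] [ 0.00288456 -0.00115158 -0.99999518]
```

View pics/c4.png

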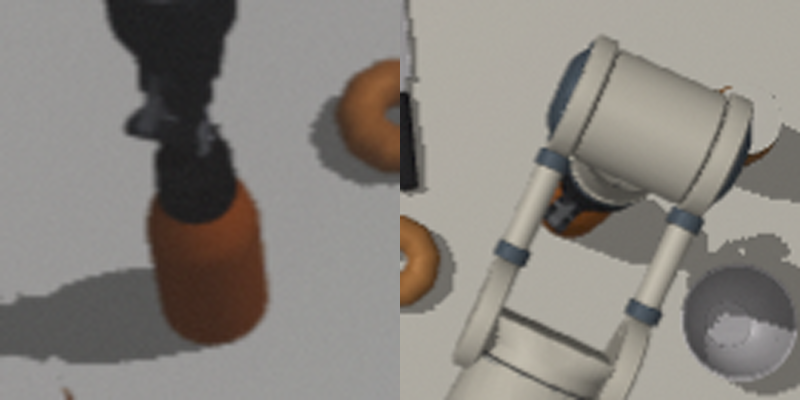

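The lid is shut flush under the fingertips, which are at about 0.1725 m, and the force is 12.7 N. The bottle outline matches the earlier crop, so I'll hand in.

```bash
python3 -c "
from station import *
print(close_job());o=get_obs();print(o['time'],o['eef_pos'],o['ft_force'])"
```

```text
the job is handed in; nothing more can be done
None
the job is handed in; nothing more can be done
```

I swung the open lid over with the shut fingertips, pressed it past its catch and down to its stop, and handed the job in at about 9.6 s, still pressing.

- **Lid flush:** the fingertips stopped at about 0.1725 m, against 0.172 m for a shut lid. The last two downward commands only raised the force, from 6.6 N to 12.7 N, which fits the hard stop.
- **Click:** I inferred the click from the force rising to 2.6 N and then dropping. The readings came only at the end of each step, so I did not see the expected peak of about 5 N. The later seal squeeze fits the lid being past the catch.
- **Bottle and other things:** in the last scene picture the bottle stands upright with no visible shift. I saw nothing knocked, but I did not measure the other things again.
- **Side force:** the last reading also had a side force of about 5 N.

I could not read the state after handing in, so that last second is unchecked.

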